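# Set up the plaster-bar sawing jig

### The job

Get the sawing jig ready: the length stop stands too near the saw line, so wind it back well past the brass pointer (about a centimetre) and then bring it up to the pointer winding clockwise only, so that the play in the winder is taken up and the stop's front face is level with the pointer. Slide the loose wooden saw guide, narrow end first, along the tapered dovetail way until it wedges tight, and lay every plaster bar there is flat in a lane of its own, its end touching the stop. Leave the setting true and the other things on the table where they are.

Things in the scene. Friction and masses are not known exactly. Their poses are not given: they have to be found in the camera images.
- jig: sawing jig: a fixed plywood board, x -100 to 145, y -170 to 210 mm, top at z = 16 mm. Origin on its underside; x leads away from the robot, y left, z up. Three lanes along x at y = 66, 0, -66 mm, between wooden fences 8 mm high (58 mm clear, x -92 to 62), open at the near end; the stop across their far end, the winder at the right, the tapered way at the left (y = 160)
- lane_a (a point): on the board's top (16 mm up) in the middle of the left lane, jig x = 0; axes as the jig's
- lane_b (a point): the same for the middle lane
- lane_c (a point): the same for the right lane
- stop_index (a point): left end of the stop's front face (facing the robot); axes as the jig's. The stop is an aluminium crossbar 24 x 206 x 22 mm, 9 to 31 mm above the board's top, over all lanes; bars butt against this face. The winder slides it along jig x, up to 42 mm back from its start or 6 mm forward; it holds against pushes up to about 20 N
- mark_tip (a point): the brass pointer, an upright fin 3 mm thick, 10 wide, 50 tall, fixed to the jig beside the stop's left end: a point in the fin 25 mm above its foot; axes as the jig's. The stop is set when its front face has the same jig x as this point. At the start the face is 12 to 24 mm on the robot's side of it
- winder_grip (a point): black wing knob of the winder, a bar 56 mm long (this frame's x), 14 thick (y), 32 tall on a dial 60 mm across; the point is on its upright axis, 15 mm below its top, 22 above the dial. Clockwise from above brings the stop towards the robot, 20 mm per radian; anticlockwise winds it back. Stiff (about 0.5 N m); stays where left
- winder (a joint): play of the wing knob on its dial, rad, -0.2 to 0.2: the knob turns loose through these 0.4 rad before dial and stop follow. 0.2: taken up clockwise; -0.2: taken up anticlockwise
- guide: the loose saw guide, pale wood, 0.22 kg: a dovetailed foot 100 mm long (x), 14 high, tapering in width (underside) from 59 mm at the tail (-x) to 41 at the nose (+x), with an upright slotted plate. Origin: middle of the foot's underside
- guide_grip (a point): in the guide's upright plate, which is 15 mm thick (x), 40 wide (y) and stands 14 to 70 mm above the foot's underside: 50 mm above the underside, 20 mm from the foot's middle towards the tail; axes as the guide's. Pinch across the thickness from above
- way_home (a point): where the guide's origin lies when wedged tight, on the board's top between two undercut cheeks 17 mm high, jig x -5 to 95; axes as the jig's. Set the guide on the board before the mouth (origin 105 mm or more short of this point) and slide it to +x; the play of 9 mm a side shrinks to nothing and it wedges within 4 mm of this point under a push of 10 to 20 N
- bar_1: a plaster bar, 35 x 160 x 28 mm (x, y, z), 0.19 kg; origin in the middle of its underside, y along its length; may be absent
- bar_2: a plaster bar, 35 x 160 x 28 mm (x, y, z), 0.19 kg; origin in the middle of its underside, y along its length; may be absent
- bar_3: a plaster bar, 35 x 160 x 28 mm (x, y, z), 0.19 kg; origin in the middle of its underside, y along its length; may be absent
- tape: the roll of masking tape, a bystander on the table; origin under its middle
- clay: the lump of modelling clay, a bystander on the table; origin under its middle

How it is judged:
On the way, in this order (a step that is already met when the one before it is completed fails the run):
1. the stop is wound back, its face at least 6 mm beyond the brass pointer (x of stop_index in the frame of mark_tip above 0.006 m), for 0.2 s.
2. the stop is brought up to the pointer clockwise: face within 2.5 mm of it, play taken up clockwise (x of stop_index in the frame of mark_tip between -0.0025 and 0.0025 m and value of joint winder above 0.1 rad), for 0.2 s.
At the end, for the whole second after the job is handed in: Stop face within 2.5 mm of the pointer, play taken up clockwise (above 0.1 rad); guide wedged level and straight, at most 6 mm short of home or 8 beyond; every bar flat, at rest in a lane (14 mm of its middle, 0.08 rad), its end within 5 mm of the stop (all of step 2 and x of guide in the frame of way_home between -0.006 and 0.008 m and y of guide in the frame of way_home between -0.004 and 0.004 m and z of guide in the frame of way_home between -0.003 and 0.004 m and angle between guide's own z axis and vertical below 0.06 rad and angle between the x axis of guide and the x axis of jig, either way round below 0.06 rad and (y of bar_1 in the frame of lane_a between -0.014 and 0.014 m or y of bar_1 in the frame of lane_b between -0.014 and 0.014 m or y of bar_1 in the frame of lane_c between -0.014 and 0.014 m) and x of bar_1 in the frame of stop_index between -0.085 and -0.077 m and z of bar_1 in the frame of jig between 0.012 and 0.02 m and angle between the y axis of each of bar_1, bar_2, bar_3 and the x axis of jig, either way round below 0.08 rad and angle between each of bar_1, bar_2, bar_3's own x axis and vertical above 1.45 rad and linear speed of each of bar_1, bar_2, bar_3 below 0.01 m/s and (y of bar_2 in the frame of lane_a between -0.014 and 0.014 m or y of bar_2 in the frame of lane_b between -0.014 and 0.014 m or y of bar_2 in the frame of lane_c between -0.014 and 0.014 m) and x of bar_2 in the frame of stop_index between -0.085 and -0.077 m and z of bar_2 in the frame of jig between 0.012 and 0.02 m and (y of bar_3 in the frame of lane_a between -0.014 and 0.014 m or y of bar_3 in the frame of lane_b between -0.014 and 0.014 m or y of bar_3 in the frame of lane_c between -0.014 and 0.014 m) and x of bar_3 in the frame of stop_index between -0.085 and -0.077 m and z of bar_3 in the frame of jig between 0.012 and 0.02 m); the robot touches nothing.
It fails at once if the roll of masking tape is pushed more than 40 mm from its place (distance of tape from where it was at the start of the episode above 0.04 m).
It fails at once if the lump of modelling clay is pushed more than 40 mm from its place (distance of clay from where it was at the start of the episode above 0.04 m).
Of bar_1, bar_2, bar_3 only 2 to 3 are there at a start; the rules pass over those that are not, and their reading is None.
At some moment in a run one of bar_1, bar_2, bar_3 may be knocked a few centimetres aside while the robot is not near it.
Once in a run the grip may slacken for a moment while it holds something.
It also fails if it takes over 210 s, if anything falls off the work surface, if the arm or the gripper's body presses on something with over 40 N, if the wrist force passes 120 N, or if a joint passes its speed limit or range.

### The arm

A 6-joint arm with a two-finger parallel gripper is mounted at the origin on a cart in front of the work surface, level with it; the furniture and walls round the work are solid. World frame = base frame: x ahead of the robot, y to its left, z up, the work surface at z = 0. Lengths are in m, angles in rad, forces in N, time in s.
With the tool pointing down it reaches from about 0.275 to 0.875 m from the base axis. Payload 12.5 kg.
Tool frame: the origin (TCP) lies at the very end of the fingers, on their centre line; the grasp point (between the pads) lies 19 mm behind it; z points along the fingers, y is the line along which they close (so a half turn about z gives the same grasp; the last joint's range is limited). The gripper opens to 85 mm and grips with 20 to 120 N. Pads are 22 mm wide; open, the fingers measure 114 mm over their backs; the gripper's body (76 mm by 85 mm) begins 54 mm behind the grasp point. The pads swing forward as they close: fully open they stand 13 mm farther back than shut.
Start: joints at [1.16, 0.351, 1.652, -0, 1.139, -0.085], TCP at [0.176, 0.521, 0.231] pointing down, gripper open.
Joint ranges: [-2.75, 2.75], [-0.79, 2.1], [0.01, 2.65], [-1.57, 4.71], [0.07, 3.14], [-2.87, 2.87]. Speed limits (rad/s): [2.22, 2.22, 2.79, 3.14, 3.14, 3.14].

### API

Orientations are given as a 3x3 rotation matrix whose columns are the frame's x, y, z axes.
In Python, from bench import manip gives the robot as it stands. Calls block until the motion is done:
- manip.move_ptp(position, orientation): joint-space move of the TCP to a pose.
- manip.move_l(position, attitude=None, max_speed=0.15): straight line of the TCP; attitude=None keeps the orientation; max_speed is the mean speed in m/s.
- manip.move_j(angles): joint-space move.
- manip.set_gripper(opening, effort=None): opening from 0.0 (shut) to 1.0 (fully open); effort is the grip in N (None keeps the last); returns when the fingers have stopped.
- manip.dwell(seconds).
- manip.inverse_kinematics(position, orientation): joint angles nearest the present ones, or None.
- manip.grab_frame(name): name is "scene" or "top" or "wrist"; returns (picture, depth): 384x512x3 uint8, red, green, blue; 384x512 float32, m along the optical axis (not along the pixel's ray), 0 where there is no reading.
- manip.get_calibration(name): a dict with "camera_matrix" (3x3 intrinsics, pixels), "R" (3x3) and "t" (3): a world point X has camera coordinates R X + t. Camera axes: x right, y down, z forward; pixel columns grow to the right and rows downward; lengths in m; the calibration is good to about 2 mm. The wrist camera is an equidistant fisheye: a pixel r from the principal point sees the ray r / f radians off the axis. A picture is of the moment at which its call begins: read the wrist's pose just before it. get_calibration takes no time and is no camera call; for the wrist camera it gives the pose at the moment of the call.
A pose or a line that the arm cannot do raises manip.Unreachable and nothing moves.
- manip.sign_off(): hands the job in; it is judged then, once.
Trained networks look in the newest picture that a camera, given by its name, has taken for a name from the list of things; names that differ only in an ending like _2 or _b are one class to them, and where a whole thing is asked for, a point or a joint stands for the part that bears it (a point fixed in the world has none). Each returns a list of dicts, best first, with "confidence" (0 to 1); they miss things now and then, are a little off and sometimes report something else, mostly with a low value. They report only what shows in the picture. A call takes as long as a camera call.
- manip.look_for(camera, name): "at" ([x, y, z] in m, in world coordinates, good to about 4 mm: the middle of the surface that is visible of it).
Readings, each from a call of its own:
- manip.current_time(): time.
- manip.current_qpos(): joint angles.
- manip.current_joint_vel(): joint speeds.
- manip.current_joint_torque(): joint torques, N m.
- manip.current_ee_pos(): TCP position.
- manip.current_tcp_rot(): TCP orientation.
- manip.current_force(): force on the tool from outside, world axes, zero at the start.
- manip.current_ft_torque(): the same for the moment, N m.
- manip.current_grip_width(): opening from 0.0 (shut) to 1.0 (fully open).
- manip.current_grip_force(): force on a finger pad.
Only numpy, scipy, OpenCV 4.12 (cv2) and the standard library are available. Lean on these libraries where they do the work, as an engineer would, in place of code of your own. Each camera call takes 0.05 s, during which the arm holds its last target. There are 200 camera calls.

## Working session

There is one attempt and no reset: what is moved stays moved. The work goes in short steps, each a Python script; the robot and the scene stay as the last script left them, time stands still between calls to the robot, and variables do not carry over. Pictures are saved under pics/ and viewed, at most 14 in all, crops included, and the job is handed in when it is done.

```bash
ls; mkdir -p pics
python3 - <<'E'
from bench import manip
import cv2,numpy as np
for c in ["top","scene"]:
    p,d=manip.grab_frame(c); cv2.imwrite(f"pics/{c}0.png",p[...,::-1]); np.save(f"{c}0.npy",d)
    k=manip.get_calibration(c); print(c,k["camera_matrix"].tolist(),np.round(k["R"],3).tolist(),np.round(k["t"],3).tolist())
    for n in ["jig","stop_index","mark_tip","winder_grip","guide","guide_grip","bar_1","tape","clay"]:
        print(n,[(np.round(r["at"],3).tolist(),round(r["confidence"],2)) for r in manip.look_for(c,n)])
print(manip.current_time())
E
```

```text
pics
top [[352.8195862862802, 0.0, 259.3554707259829], [0.0, 352.8195862862802, 185.23779165981392], [0.0, 0.0, 1.0]] [[-0.016, -1.0, 0.006], [-0.991, 0.015, -0.135], [0.135, -0.008, -0.991]] [0.013, 0.5, 1.327]
jig [([0.567, 0.044, 0.016], 0.84)]
stop_index [([0.622, 0.009, 0.052], 0.87), ([0.36, 0.314, 0.027], 0.68)]
mark_tip [([0.374, -0.29, 0.027], 0.41)]
winder_grip [([0.596, -0.111, 0.081], 0.5)]
guide [([0.578, -0.363, 0.015], 0.72), ([0.373, -0.291, 0.029], 0.58)]
guide_grip [([0.573, -0.368, 0.014], 0.66), ([0.498, -0.481, 0.036], 0.62)]
bar_1 [([0.364, 0.311, 0.027], 0.93), ([0.593, 0.348, 0.028], 0.74), ([0.373, -0.291, 0.026], 0.56)]
tape [([0.503, 0.491, 0.021], 0.64), ([0.576, -0.362, 0.015], 0.18)]
clay [([0.363, 0.314, 0.027], 0.72), ([0.501, -0.476, 0.035], 0.64), ([0.565, 0.05, 0.014], 0.34)]
scene [[388.196957723985, 0.0, 252.46472237451573], [0.0, 388.196957723985, 190.28296985594588], [0.0, 0.0, 1.0]] [[0.697, -0.717, -0.006], [-0.277, -0.261, -0.925], [0.661, 0.646, -0.38]] [-0.366, 0.205, 0.998]
jig [([0.554, -0.001, 0.017], 0.67)]
stop_index [([0.614, 0.013, 0.044], 0.87), ([0.555, -0.001, 0.019], 0.46)]
mark_tip []
winder_grip [([0.554, 0.001, 0.018], 0.51)]
guide [([0.566, -0.374, 0.015], 0.83)]
guide_grip [([0.562, -0.372, 0.013], 0.84)]
bar_1 [([0.584, 0.328, 0.025], 0.78), ([0.359, -0.298, 0.023], 0.77), ([0.36, 0.298, 0.018], 0.57)]
tape [([0.501, 0.478, 0.008], 0.81)]
clay [([0.485, -0.492, 0.032], 0.67), ([0.617, 0.015, 0.045], 0.27)]
1.0
```

Run:
```python
import cv2
p=cv2.imread("pics/top0.png"); cv2.imwrite("pics/top0b.png",cv2.resize(p[60:330,60:480],None,fx=1.9,fy=1.9,interpolation=cv2.INTER_CUBIC))
```

```text
(no output)
```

View pics/top0b.png

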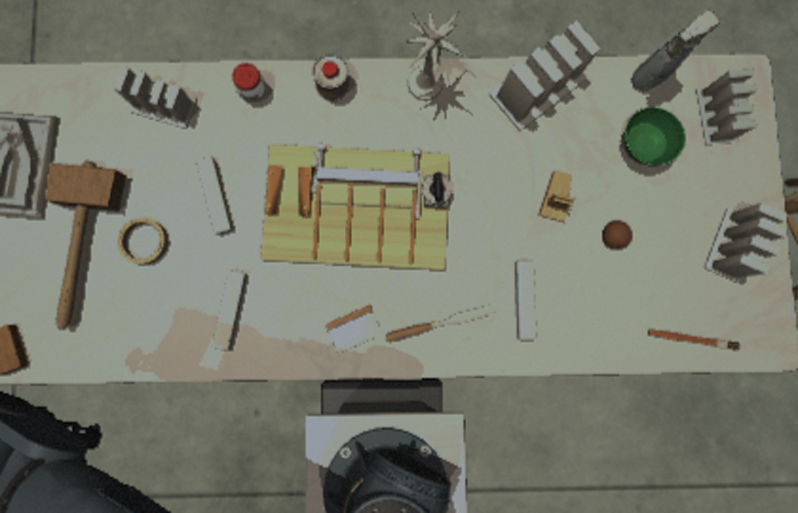

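View pics/scene0.png

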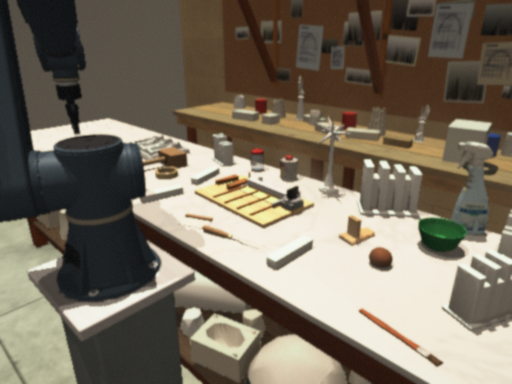

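Top crop: the jig is in the middle, yawed slightly, with three bars at crop (215,195), (232,310) and (525,300). The guide is at (558,195) on the right, clay at (617,234) and tape at (143,241). Next I'll take closer wrist views.

```bash
cat > h.py <<'E'
from bench import manip as m
import numpy as np, cv2
def down(yaw):  # tool x axis at world yaw; y (closing) = yaw-90deg
    c,s=np.cos(yaw),np.sin(yaw); return np.array([[c,s,0],[s,-c,0],[0,0,-1.]])
def grab(c,name=None):
    k=m.get_calibration(c); p,d=m.grab_frame(c)
    if name: cv2.imwrite(f"pics/{name}.png",p[...,::-1]); np.savez(f"{name}.npz",p=p,d=d,K=k["camera_matrix"],R=k["R"],t=k["t"])
    return p,d,k
def project(k,X,fish=True):
    C=X@np.asarray(k["R"]).T+np.asarray(k["t"]); K=np.asarray(k["camera_matrix"]) if "camera_matrix" in k else k["K"]
    if not fish: return C[...,:2]/C[...,2:]*[K[0,0],K[1,1]]+K[:2,2]
    r=np.linalg.norm(C[...,:2],axis=-1); th=np.arctan2(r,C[...,2]); 
    return C[...,:2]*(th/np.maximum(r,1e-9))[...,None]*[K[0,0],K[1,1]]+K[:2,2]
def cloud(k,d):
    K=k["camera_matrix"] if "camera_matrix" in k else k["K"]
    v,u=np.mgrid[:384,:512]; a=np.stack([(u-K[0,2])/K[0,0],(v-K[1,2])/K[1,1]],-1)
    th=np.linalg.norm(a,axis=-1); f=np.tan(np.minimum(th,1.5))/np.maximum(th,1e-9)
    C=np.dstack([a*f[...,None],np.ones_like(th)])*d[...,None]
    return (C-np.asarray(k["t"]))@np.asarray(k["R"])
def ortho(k,p,z,x0,x1,y0,y1,res=.0005):
    # image rows: x decreasing, cols: y decreasing (looks like top camera)
    xs=np.arange(x1,x0,-res); ys=np.arange(y1,y0,-res)
    X=np.stack([*np.meshgrid(xs,ys,indexing="ij")],-1); X=np.dstack([X,np.full(X.shape[:2],z)])
    uv=project(k,X).astype(np.float32)
    return cv2.remap(p,uv[...,0],uv[...,1],cv2.INTER_LINEAR)
E
python3 - <<'E'
from h import *
k=m.get_calibration("wrist"); print(k["camera_matrix"]); cam=-k["R"].T@k["t"]; T=m.current_tcp_rot(); print("cam in tool",np.round(T.T@(cam-m.current_ee_pos()),3), np.round(k["R"]@T,2).tolist(), np.round(T,2).tolist())
for yaw in (0,):
    m.move_ptp([.56,.05,.30],down(yaw)); print(m.current_time(),m.current_qpos())
    p,d,k=grab("wrist","w0"); print(-k["R"].T@k["t"])
    for n in ["jig","stop_index","mark_tip","winder_grip"]:
        print(n,[(np.round(r["at"],4).tolist(),round(r["confidence"],2)) for r in m.look_for("wrist",n)])
cv2.imwrite("pics/o0.png",ortho(k,p,.016,.42,.70,-.17,.23,.0006)[...,::-1])
E
```

```text
[[297.31863964   0.         254.12007912]
 [  0.         297.31863964 187.97477809]
 [  0.           0.           1.        ]]
cam in tool [ 0.067  0.    -0.141] [[-0.0, 1.0, -0.0], [-0.96, -0.0, -0.26], [-0.26, 0.0, 0.96]] [[-0.95, 0.32, -0.0], [0.32, 0.95, -0.0], [0.0, -0.0, -1.0]]
3.1917 [7.36209479e-03 3.12449302e-01 1.53215139e+00 1.22364513e-04
 1.29708387e+00 1.57661584e+00]
[0.62491994 0.05139813 0.44057344]
jig [([0.5802, 0.0524, 0.0145], 0.94)]
stop_index [([0.6254, 0.0119, 0.0484], 0.96)]
mark_tip [([0.6472, 0.1347, 0.0471], 0.63), ([0.5815, 0.0509, 0.0221], 0.54)]
winder_grip [([0.6007, -0.1098, 0.0833], 0.87)]
```

View pics/o0.png

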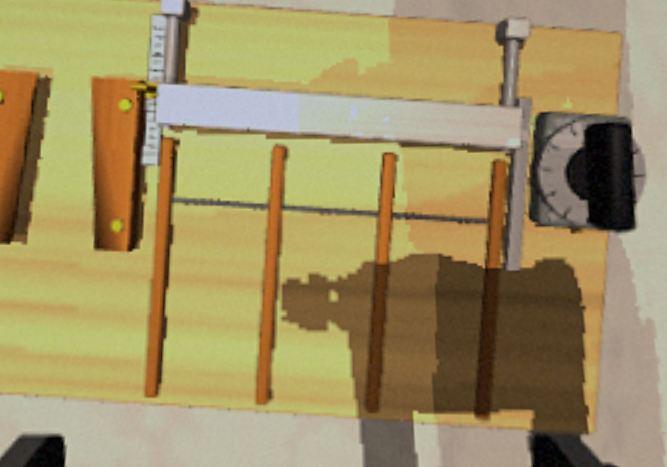

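The ortho view (0.6 mm/px) shows the jig yawed about -3.8°, the stop bar at rows 85-150, and the brass pointer at (147,88). The knob is at (608,175), its wing lying roughly along x. Now I'll fit these accurately.

```bash
cat > fit.py <<'E'
from h import *
from scipy.optimize import least_squares
def fit_jig(k,p):
    o=ortho(k,p,.024,.42,.70,-.17,.23); hsv=cv2.cvtColor(o,cv2.COLOR_RGB2HSV)
    mk=((hsv[...,0]<17)&(hsv[...,1]>150)).astype(np.uint8); mk=cv2.morphologyEx(mk,cv2.MORPH_CLOSE,np.ones((5,5)))
    n,l,st,c=cv2.connectedComponentsWithStats(mk); out=[]
    for i in range(1,n):
        if st[i,4]<1500: continue
        r,cc=np.nonzero(l==i); rect=cv2.minAreaRect(np.stack([cc,r],-1).astype(np.float32))
        L=max(rect[1])*.0005;W=min(rect[1])*.0005; 
        b=cv2.boxPoints(rect); lo=b[np.argsort(-b[:,1])[:2]].mean(0); hi=b[np.argsort(b[:,1])[:2]].mean(0)
        f=lambda q:(.70-q[1]*.0005,.23-q[0]*.0005)
        out.append((L,W,f(lo),f(hi)))
    return out
if __name__=="__main__":
    z=dict(np.load("w0.npz")); P=cloud(z,z["d"])
    for a in fit_jig(z,z["p"]): print(np.round(np.hstack(a),4))
    q=P[(abs(P[...,0]-.6)<.06)&(abs(P[...,1]+.11)<.06)&(P[...,2]>.076)]
    r=cv2.minAreaRect(q[:,:2].astype(np.float32)*1000); print("knob",len(q),r,np.median(q[:,2]))
    q=P[(abs(P[...,0]-.62)<.06)&(P[...,1]<.135)&(P[...,1]>-.085)&(P[...,2]>.043)&(P[...,2]<.051)]
    print("stop",cv2.minAreaRect(q[:,:2].astype(np.float32)*1000),np.median(q[:,2]))
    hsv=cv2.cvtColor(z["p"],cv2.COLOR_RGB2HSV)
    q=P[(abs(P[...,0]-.647)<.03)&(abs(P[...,1]-.143)<.02)&(P[...,2]>.052)]
    print("fin",len(q),q.mean(0) if len(q) else 0, q[:20].round(3).tolist())
E
python3 fit.py
```

```text
[0.101  0.0255 0.556  0.2173 0.657  0.2173]
[0.1018 0.0303 0.5514 0.1552 0.6531 0.1577]
[0.1528 0.0098 0.4653 0.1369 0.6177 0.127 ]
[0.152  0.0083 0.4609 0.0724 0.6126 0.0623]
[ 0.1555  0.013   0.4534  0.0096  0.6083 -0.0051]
[ 0.1524  0.0177  0.452  -0.0564  0.6042 -0.0646]
knob 451 ((598.3858642578125, -111.66055297851562), (55.22598648071289, 13.913070678710938), 3.696676015853882) 0.08278217953724291
stop ((629.6175537109375, 21.70317840576172), (223.6099090576172, 43.79902267456055), 80.10416412353516) 0.04502362330801783
fin 22 [0.6452915  0.13466979 0.0628994 ] [[0.647, 0.135, 0.066], [0.647, 0.134, 0.064], [0.647, 0.133, 0.064], [0.647, 0.132, 0.062], [0.646, 0.14, 0.065], [0.646, 0.139, 0.064], [0.646, 0.138, 0.064], [0.646, 0.136, 0.065], [0.646, 0.135, 0.064], [0.645, 0.134, 0.065], [0.645, 0.132, 0.065], [0.645, 0.131, 0.065], [0.646, 0.131, 0.059], [0.645, 0.14, 0.06], [0.645, 0.139, 0.06], [0.644, 0.137, 0.064], [0.644, 0.135, 0.064], [0.644, 0.134, 0.064], [0.644, 0.133, 0.064], [0.644, 0.131, 0.064]]
```

Run:
```python
from h import *
def knob():
    p,d,k=grab("wrist"); P=cloud(k,d)
    q=P[(abs(P[...,0]-.6)<.05)&(abs(P[...,1]+.11)<.05)&(P[...,2]>.077)&(P[...,2]<.1)]
    return cv2.minAreaRect(q[:,:2].astype(np.float32)*1000),len(q)
m.set_gripper(.55,100)
yaw=.0645
m.move_ptp([.54,-.11,.22],down(yaw)); a=knob(); print(a)
m.move_ptp([.5984,-.1117,.16],down(yaw)); print(knob(), m.current_qpos()[5], m.current_force(), m.current_time())
```

```text
(((598.1924438476562, -112.93219757080078), (55.475467681884766, 13.409241676330566), 2.3373711109161377), 819)
(((599.0932006835938, -113.09490203857422), (54.577938079833984, 14.04354476928711), 2.465573787689209), 1210) 1.2455569962966822 [-0.12019023  0.05412691  0.52017932] 5.1833
```

```bash
cat >> h.py <<'E'
def turn(dyaw,step=.35):
    n=int(np.ceil(abs(dyaw)/step))
    for i in range(n):
        q=np.array(m.current_qpos(),float) if i==0 else q
        q=q.copy(); q[5]-=dyaw/n; m.move_j(q)
    T=m.current_tcp_rot(); print("yaw",np.arctan2(T[1,0],T[0,0]),"F",np.round(m.current_force(),1),"M",np.round(m.current_ft_torque(),2),"grip",m.current_grip_width(),m.current_time())
def stopview(name):
    m.move_ptp([.58,.13,.15],down(0)); m.dwell(.2)
    p,d,k=grab("wrist",name)
    a=ortho(k,p,.047,.60,.70,.08,.17,.00025); b=ortho(k,p,.066,.60,.70,.08,.17,.00025)
    cv2.imwrite(f"pics/{name}_o.png",np.hstack([a,b])[...,::-1]); print(-k["R"].T@k["t"])
E
python3 - <<'E'
from h import *
c=[.5985,-.1130]; y=.043
m.move_ptp([*c,.12],down(y)); m.move_l([*c,.053],max_speed=.06); print(m.current_force())
m.set_gripper(0,100); print(m.current_grip_width(),m.current_grip_force(),m.current_force())
turn(1.7)
m.set_gripper(.55); m.move_l([*c,.13]); stopview("s1"); print(m.current_time())
E
```

```text
[-0.72601052  0.13583465 -0.27581688]
0.14921933380451433 98.8136754437437 [-3.46193623 -0.16024832 19.05874903]
yaw 1.7366655442309382 F [-7.3  5.3  7.6] M [1.   1.26 0.08] grip 0.15357119967880314 9.2167
[0.64507141 0.13042318 0.29060197]
12.4
```

View pics/s1_o.png

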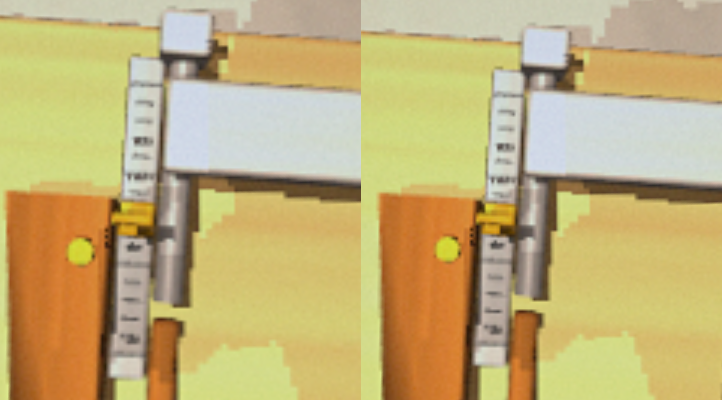

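```bash
cat > v.py <<'E'
from h import *; import sys
z=dict(np.load(sys.argv[1]+".npz")); 
o=ortho(z,z["p"],.066,.625,.665,.11,.16,.0001); 
for x in np.arange(.625,.665,.005): cv2.line(o,(0,int((.665-x)/.0001)),(12,int((.665-x)/.0001)),(255,0,0),1)
P=cloud(z,z["d"]); q=P[(abs(P[...,0]-.647)<.02)&(abs(P[...,1]-.137)<.01)&(P[...,2]>.05)&(P[...,2]<.09)]
print(len(q)); 
for zz in (.062,): s=q[q[:,2]>zz]; print(len(s),s.mean(0),s.min(0),s.max(0),cv2.minAreaRect(s[:,:2].astype(np.float32)*1000))
raw=cv2.resize(z["p"][150:235,215:300],(400,400),interpolation=cv2.INTER_CUBIC)
cv2.imwrite("pics/%s_z.png"%sys.argv[1],np.hstack([o[:400],raw])[...,::-1])
print(project(z,np.array([[.645,.137,.066],[.645,.137,.016]])))
E
python3 v.py s1
```

```text
51
50 [0.64540185 0.1361787  0.06426376] [0.64421472 0.13127922 0.06219026] [0.64653841 0.14103991 0.0654233 ] ((645.3705444335938, 136.16148376464844), (9.760751724243164, 2.294994831085205), 89.71861267089844)
[[245.32339822 109.99046557]
 [246.9257676  109.96553136]]
```

View pics/s1_z.png

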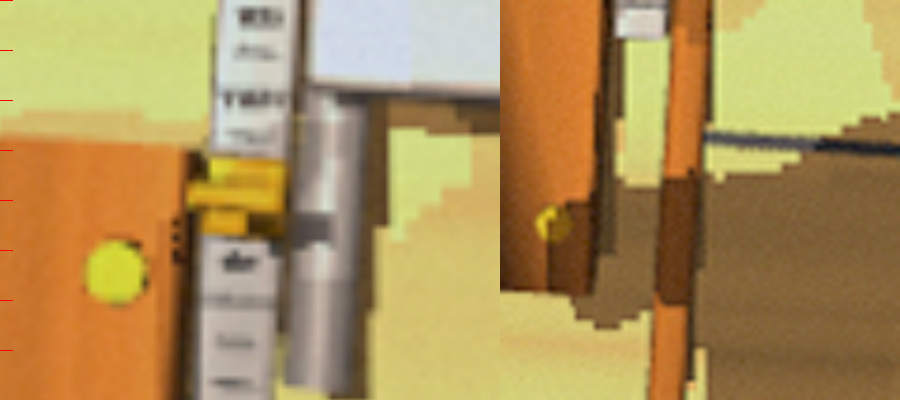

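The fin is at x = 0.6454, y = 0.136 and the stop face at that y is x ≈ 0.6575, so the stop is about 12 mm past the pointer. Now I'll wind it back clockwise.

```bash
cat >> h.py <<'E'
def face(name,yaw=-.0655,fin=(.6454,.1362)):
    z=dict(np.load(name+".npz")); 
    o=ortho(z,z["p"],.047,.60,.70,.08,.125,.00025); hsv=cv2.cvtColor(o,cv2.COLOR_RGB2HSV); 
    w=(hsv[...,1]<60)&(hsv[...,2]>120); w=cv2.morphologyEx(w.astype(np.uint8),cv2.MORPH_OPEN,np.ones((9,9)))
    ys=.125-np.arange(w.shape[1])*.00025; r=np.array([np.nonzero(w[:,j])[0].max() if w[:,j].any() else -1 for j in range(w.shape[1])])
    x=.70-(r+1)*.00025; e=(x-fin[0]+ (ys-fin[1])*np.tan(yaw))*np.cos(yaw)   # offset along jig x
    print("face-fin mm: median %.2f  p10 %.2f p90 %.2f"%tuple(np.percentile(e,[50,10,90])*1000))
E
python3 - <<'E'
from h import *
face("s1")
c=[.5985,-.1130]
m.move_ptp([*c,.13],down(1.737)); m.move_l([*c,.053],max_speed=.06); m.set_gripper(0,100); print(m.current_force())
turn(-.97)
m.set_gripper(.55); m.move_l([*c,.13]); stopview("s2"); face("s2"); print(m.current_time())
E
```

```text
face-fin mm: median 12.50  p10 12.33 p90 12.63
[-6.9214923  -0.16849456 21.61223292]
yaw 0.7715689960484093 F [-3.1  0.   5.4] M [-0.1   0.53 -0.03] grip 0.14614698778137458 17.3167
[0.64520277 0.12981673 0.29042702]
face-fin mm: median 1.16  p10 1.00 p90 1.38
19.725
```

View pics/s2_o.png

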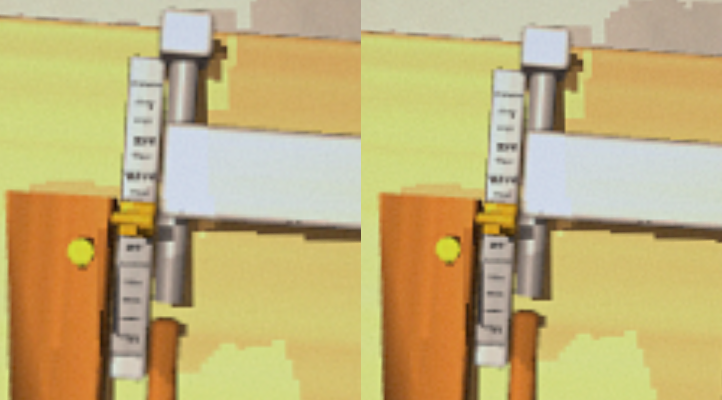

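Run:
```python
from h import *
c=[.5985,-.1130]
m.move_ptp([*c,.13],down(.7716)); m.move_l([*c,.053],max_speed=.06); m.set_gripper(0,100)
turn(-.07)
m.set_gripper(.55); m.move_l([*c,.13]); stopview("s3"); face("s3"); 
# guide and right bar view
m.set_gripper(1.0)
m.move_ptp([.50,-.33,.30],down(0)); p,d,k=grab("wrist","g0")
for n in ["guide","guide_grip","bar_1","clay"]: print(n,[(np.round(r["at"],4).tolist(),round(r["confidence"],2)) for r in m.look_for("wrist",n)])
cv2.imwrite("pics/g0_o.png",ortho(k,p,.014,.28,.66,-.52,-.22,.0007)[...,::-1])
P=cloud(k,d)
q=P[(abs(P[...,0]-.57)<.09)&(abs(P[...,1]+.37)<.08)&(P[...,2]>.062)&(P[...,2]<.085)]; print("plate",len(q),cv2.minAreaRect(q[:,:2].astype(np.float32)*1000),np.median(q[:,2]))
q=P[(abs(P[...,0]-.57)<.09)&(abs(P[...,1]+.37)<.08)&(P[...,2]>.008)&(P[...,2]<.02)]; print("foot",len(q),cv2.minAreaRect(q[:,:2].astype(np.float32)*1000))
q=P[(abs(P[...,0]-.37)<.11)&(abs(P[...,1]+.29)<.06)&(P[...,2]>.022)&(P[...,2]<.035)]; print("bar",len(q),cv2.minAreaRect(q[:,:2].astype(np.float32)*1000),np.median(q[:,2]))
print(m.current_time())
```

```text
yaw 0.7034296061041654 F [-1.9  0.3  2.8] M [-0.    0.31  0.11] grip 0.1472382325148378 22.8917
[0.64522826 0.12970666 0.2904139 ]
face-fin mm: median -0.03  p10 -0.20 p90 0.13
guide [([0.5853, -0.3668, 0.0119], 0.79)]
guide_grip [([0.5853, -0.3645, 0.0141], 0.76), ([0.6004, -0.1225, 0.0822], 0.48)]
bar_1 [([0.3846, -0.2917, 0.0229], 0.85)]
clay [([0.5034, -0.4792, 0.036], 0.58)]
plate 296 ((570.39013671875, -363.2989196777344), (39.90956115722656, 15.381270408630371), 75.46116638183594) 0.06806308478076237
foot 1732 ((589.3118896484375, -368.87860107421875), (51.97834014892578, 100.19237518310547), 74.67920684814453)
bar 2108 ((373.716552734375, -289.1805114746094), (35.23106384277344, 159.90118408203125), 88.95814514160156) 0.025561737411131165
27.75
```

View pics/g0_o.png

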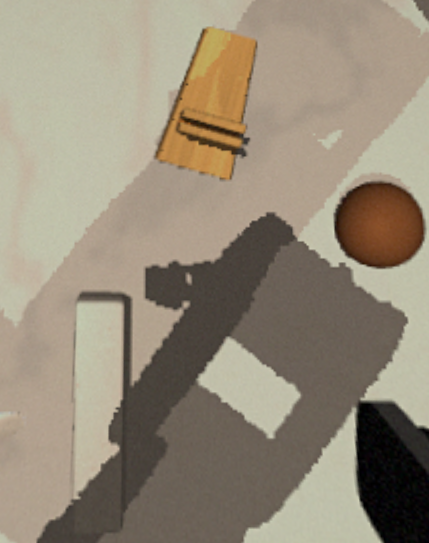

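The face is at -0.03 mm, so the stop is set. The ortho view shows the guide with its nose pointing away, yaw ≈ -0.26, and the right bar along x at (0.374,-0.289). Clay is clear of the path. Next is the guide.

```bash
cat >> h.py <<'E'
JY=-.0655; JO=np.array([.5498,.0333])
def W(x,y): c,s=np.cos(JY),np.sin(JY); return JO+[c*x-s*y,s*x+c*y]
def L(p): c,s=np.cos(JY),np.sin(JY); d=np.asarray(p)[...,:2]-JO; return np.stack([c*d[...,0]+s*d[...,1],-s*d[...,0]+c*d[...,1]],-1)
def st(t=""): print(t,np.round(m.current_ee_pos(),4),"F",np.round(m.current_force(),1),"w",round(m.current_grip_width(),3),"gf",round(m.current_grip_force(),1),"t",round(m.current_time(),1))
E
python3 - <<'E'
from h import *
g=[.5702,-.3635]; y=-.26+np.pi/2
m.move_ptp([*g,.14],down(y)); m.set_gripper(.8,60); m.move_l([*g,.031],max_speed=.08); st("at"); m.set_gripper(0,60); st("grip")
m.move_l([*g,.16]); st("up")
y2=JY+np.pi/2; t=W(-.062-.020,.160); print(t)
m.move_ptp([*t,.16],down(y2)); st("over")
m.move_l([*t,.056],max_speed=.1); st("low")
for z in np.arange(.054,.0425,-.001):
    m.move_l([*t,z],max_speed=.03)
    if m.current_force()[2]>6: break   # sign printed
st("down")
p,d,k=grab("wrist","g1"); P=cloud(k,d)
cv2.imwrite("pics/g1.png",p[...,::-1])
E
```

```text
at [ 0.5705 -0.3637  0.0316] F [-0.4 -0.1  0.1] w 0.8 gf 0.0 t 30.8
grip [ 0.5703 -0.3635  0.0312] F [-0.6  1.   1.4] w 0.17 gf 58.2 t 31.3
up [ 0.5697 -0.3632  0.1588] F [ 0.2  0.1 -2.5] w 0.169 gf 58.3 t 32.3
[0.47844835 0.19832406]
over [0.4789 0.1978 0.16  ] F [ 0.6 -0.6 -2.2] w 0.165 gf 58.2 t 34.3
low [0.4788 0.1985 0.0565] F [-1.1 -0.2 -2.5] w 0.168 gf 58.3 t 35.5
down [0.4786 0.1984 0.047 ] F [-4.9 -0.1 15.6] w 0.166 gf 60.7 t 37.8
```

View pics/g1.png

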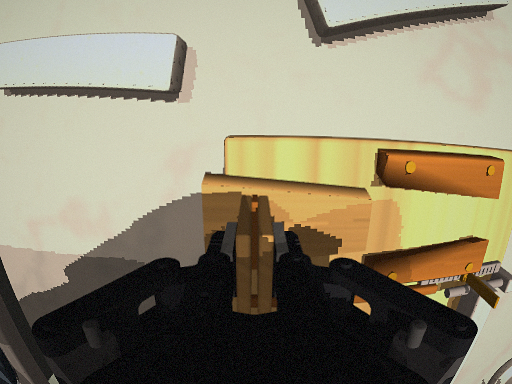

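The guide is held upright on the board at pixels (285,235), nose towards the way's mouth (375-395, 155-260). Next I slide it in while watching the force.

Run:
```python
from h import *
c,s=np.cos(JY),np.sin(JY)
y=.160; x=-.082; z=.0475
m.move_l([*W(x,y),z],max_speed=.03); F0=m.current_force(); st()
while x<.014:
    x+=.006; m.move_l([*W(x,y),z],max_speed=.05)
    F=m.current_force()-F0; fl=[c*F[0]+s*F[1],-s*F[0]+c*F[1]]
    if abs(fl[1])>3: y+=np.clip(fl[1]*.0002,-.0012,.0012)
    if x>-.02 or abs(fl[1])>3 : print(round(x+.02,3),round(y,4),np.round(fl,1),round(F[2],1),round(m.current_grip_width(),3))
    if fl[0]<-12 or abs(fl[1])>15: break
st()
```

```text
[0.4784 0.1983 0.0474] F [ 0.5 -0.7 -2.4] w 0.164 gf 58.3 t 38.1
0.004 0.16 [-0.3  0.5] -0.5 0.165
0.01 0.16 [0.1 1.5] 0.5 0.168
0.016 0.16 [-1.1  0.5] -0.7 0.168
0.022 0.16 [-1.2  1.3] 0.5 0.17
0.028 0.16 [-0.6  1.1] 0.8 0.162
0.034 0.16 [-0.2  0.3] -0.4 0.171
 [0.5746 0.192  0.0475] F [ 0.3 -0.4 -2.8] w 0.171 gf 58.4 t 42.4
```

```bash
cat > push.py <<'E'
from h import *
c,s=np.cos(JY),np.sin(JY)
def push(x,y,z,xmax,flim,fine=.0015):
    m.dwell(.3); F0=m.current_force()
    while x<xmax:
        x+=fine; m.move_l([*W(x,y),z],max_speed=.03); F=m.current_force()-F0
        fl=[c*F[0]+s*F[1],-s*F[0]+c*F[1]]
        if fl[0]<-3: print(round(x,4),np.round(fl,1),round(F[2],1))
        if fl[0]<-flim or abs(fl[1])>15: break
    st("pushed"); return x
E
python3 - <<'E'
from push import *
m.set_gripper(.55); st("open"); e=m.current_ee_pos(); m.move_l([e[0],e[1],.13])
m.move_ptp([*W(-.065,.160),.13],down(JY+np.pi)); m.set_gripper(.2,60)
m.move_l([*W(-.065,.160),.0235],max_speed=.1); st()
x=push(-.045,.160,.0235,.005,14)
m.move_l([*W(-.05,.160),.0235]); m.move_l([*W(-.05,.160),.16])
m.move_ptp([*W(-.02,.130),.26],down(JY)); m.dwell(.2); p,d,k=grab("wrist","g2"); P=cloud(k,d)
l=L(P); q=(abs(l[...,0]-.02)<.06)&(abs(l[...,1]-.16)<.03)&(P[...,2]>.078)&(P[...,2]<.1)
print("plate",q.sum(),cv2.minAreaRect(l[q].astype(np.float32)*1000),np.median(P[q][:,2]))
cv2.imwrite("pics/g2_o.png",ortho(k,p,.030,.46,.70,.06,.28,.0005)[...,::-1]); print(m.current_time())
E
```

```text
open [0.5743 0.1921 0.0476] F [-1.   0.7 -0.6] w 0.545 gf 0.0 t 42.8
 [0.4958 0.1973 0.024 ] F [-0.3  0.3  0.1] w 0.199 gf 0.0 t 46.4
-0.021 [-4.1  2.7] -0.4
-0.0195 [-5.2  2.2] 0.7
-0.018 [-6.8  2.9] 1.2
-0.0165 [-7.6  4.1] 1.9
-0.015 [-11.2   4.1] 3.7
-0.0135 [-17.5   4.6] 9.0
pushed [0.544  0.1943 0.0231] F [-16.9   5.7   9.2] w 0.201 gf 8.7 t 52.6
plate 415 ((24.191255569458008, 160.29164123535156), (39.9384880065918, 14.168941497802734), 89.48025512695312) 0.08385863824174757
56.9
```

View pics/g2_o.png

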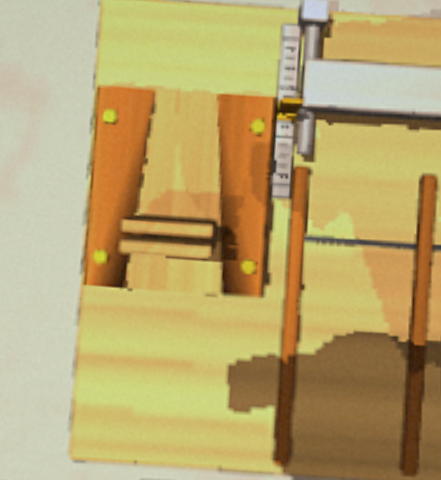

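The guide is wedged straight with its origin at local (44.2,160.3). The plate shows at (168,235) in the way. Now the bars, re-detecting each one before grasping.

```bash
cat > bars.py <<'E'
from push import *
FX=L(np.array([.6454,.1362]))[0]   # face local x
def find(view,approx,r=.13,name=None):
    m.move_ptp([*view,.30],down(0)); m.dwell(.1); p,d,k=grab("wrist",name); P=cloud(k,d)
    q=((np.hypot(P[...,0]-approx[0],P[...,1]-approx[1])<r)&(P[...,2]>.018)&(P[...,2]<.036)).astype(np.uint8)
    q=cv2.morphologyEx(q,cv2.MORPH_OPEN,np.ones((3,3))); n,l,s_,_=cv2.connectedComponentsWithStats(q); out=[]
    for i in range(1,n):
        if s_[i,4]<600: continue
        Q=P[l==i]; (cx,cy),(a,b),th=cv2.minAreaRect(Q[:,:2].astype(np.float32)*1000)
        ang=np.radians(th if a>b else th+90); ang=(ang+np.pi/2)%np.pi-np.pi/2
        out.append((cx/1000,cy/1000,ang,max(a,b),min(a,b))); print("bar",np.round(out[-1],3),np.median(Q[:,2]))
    return out
def place(b,lane,flim=5):
    bx,by,ang=b[:3]
    m.set_gripper(.75,60)
    m.move_ptp([bx,by,.12],down(ang)); m.move_l([bx,by,.008],max_speed=.1); m.set_gripper(0,60); st("grip")
    m.move_l([bx,by,.14]); st("lift"); ok=m.current_grip_width()
    x=FX-.080-.012
    m.move_ptp([*W(x,lane),.14],down(JY)); st("over")
    if m.current_grip_width()<.3: print("LOST"); return False
    m.move_l([*W(x,lane),.04],max_speed=.12); m.move_l([*W(x,lane),.0245],max_speed=.03); st("low")
    push(x,lane,.0245,FX-.080+.012,flim,.001)
    e=m.current_ee_pos(); m.move_l([e[0],e[1],.0235],max_speed=.02); m.set_gripper(.62); st("rel"); e=m.current_ee_pos(); m.move_l([e[0],e[1],.13]); return True
def check():
    m.move_ptp([*W(-.03,0),.30],down(JY)); m.dwell(.1); p,d,k=grab("wrist"); P=cloud(k,d); l=L(P)
    for n,y in (("a",.066),("b",0),("c",-.066)):
        q=(abs(l[...,1]-y)<.027)&(l[...,0]<FX-.003)&(l[...,0]>FX-.25)&(P[...,2]>.038)&(P[...,2]<.055)
        if q.sum()>300: r=cv2.minAreaRect(l[q].astype(np.float32)*1000); print("lane",n,np.round(r[0],1),np.round(r[1],1),round(r[2],1),"dx to stop",round(r[0][0]-FX*1000,1),"z",np.median(P[q][:,2]))
E
python3 - <<'E'
from bars import *
print("FX",FX)
b=find([.45,.28],[.48,.32],.22)
find([.36,-.25],[.374,-.289])
E
```

```text
FX 0.08865986766910229
bar [  0.582   0.379   0.26  160.184  35.852] 0.025955395713548754
bar [ 6.04000e-01  1.87000e-01 -7.50000e-02  1.01807e+02  9.79610e+01] 0.03011594454490877
bar [ 0.506  0.491 -0.156 95.43  92.741] 0.022264269583017714
bar [  0.389   0.306  -0.206 105.824  35.164] 0.025567025894325884
bar [ 3.74000e-01 -2.89000e-01 -1.70000e-02  1.58126e+02  3.58330e+01] 0.02584629906702719
```

Run:
```python
from bars import *
place((.374,-.289,-.017),-.066)
check(); print(m.current_time())
```

```text
grip [ 0.3742 -0.2892  0.0087] F [-1.8  0.8  9.1] w 0.393 gf 61.0 t 62.7
lift [ 0.3736 -0.2886  0.1392] F [ 0.3  0.2 -2.3] w 0.392 gf 59.8 t 63.8
over [ 0.5418 -0.0332  0.1397] F [ 0.5 -1.1 -1.3] w 0.398 gf 59.8 t 64.9
low [ 0.5419 -0.0323  0.0247] F [-3.9  1.1  6.6] w 0.397 gf 61.0 t 66.6
-0.0023 [-5.8 -2.2] 7.1
pushed [ 0.5419 -0.0323  0.0246] F [-9.8 -0.4 12.8] w 0.394 gf 61.6 t 67.1
rel [ 0.5418 -0.0323  0.0233] F [-0.   0.2 -1.1] w 0.624 gf 0.0 t 67.7
lane c [ -4.7 -65.3] [159.4  35.8] 0.0 dx to stop -93.3 z 0.04185571636060416
69.4833
```

```bash
cat >> bars.py <<'E'
def place2(b,lane):
    bx,by,ang=b[:3]; m.set_gripper(.75,60)
    m.move_ptp([bx,by,.12],down(ang)); m.move_l([bx,by,.008],max_speed=.1); m.set_gripper(0,60); st("grip")
    m.move_l([bx,by,.14]); st("lift"); x=FX-.080-.008
    m.move_ptp([*W(x,lane),.14],down(JY)); st("over")
    if m.current_grip_width()<.3: print("LOST"); return False
    m.move_l([*W(x,lane),.04],max_speed=.12); m.move_l([*W(x,lane),.0248],max_speed=.03); st("low")
    m.set_gripper(.62); e=m.current_ee_pos(); m.move_l([e[0],e[1],.13]); return True
def seat(lane,cx,flim=5):   # cx: bar middle local x
    x=cx-.080-.011-.012; m.set_gripper(.2,60)
    m.move_ptp([*W(x,lane),.12],down(JY+np.pi)); m.move_l([*W(x,lane),.030],max_speed=.1)
    push(x+.003,lane,.030,FX-.160-.011+.006,flim,.001)
    m.move_l([*W(x,lane),.030]); m.move_l([*W(x,lane),.13])
E
python3 - <<'E'
from bars import *
seat(-.066,-.0047)
check()
b=[o for o in find([.55,.30],[.58,.37]) if o[3]>150 and o[4]<42]; print(b)
if len(b)==1 and place2(b[0],.066): 
    check()
b=find([.36,.22],[.37,.31]); print(m.current_time())
E
```

```text
-0.0817 [-6.  -0.6] 3.3
pushed [ 0.4631 -0.0271  0.0299] F [-6.2  0.   3.1] w 0.199 gf 2.6 t 79.8
lane c [  7.7 -65.9] [ 36.  155.9] 89.7 dx to stop -81.0 z 0.04191453215386204
bar [  0.582   0.379   0.258 158.769  36.424] 0.025835735720617196
[(0.5824404296875, 0.3794197387695312, np.float64(0.25821911725343094), 158.7688446044922, 36.42399215698242)]
grip [0.5828 0.3797 0.0088] F [-0.3  0.6  5.9] w 0.395 gf 61.9 t 88.0
lift [0.5819 0.3791 0.1387] F [-0.2 -0.3 -1.7] w 0.392 gf 60.9 t 89.1
over [0.5552 0.1    0.14  ] F [-0.2  0.3 -1.4] w 0.394 gf 60.9 t 90.2
low [0.5545 0.0991 0.0247] F [-4.  -1.3  3.2] w 0.391 gf 61.7 t 91.8
lane a [ 0.7 66.5] [157.6  35.6] 0.0 dx to stop -87.9 z 0.041854865088964986
lane c [  7.2 -65.5] [ 35.7 156.8] 89.9 dx to stop -81.4 z 0.041876040723155594
bar [  0.362   0.311  -0.199 159.945  36.027] 0.025800376804782334
95.0083
```

Run:
```python
from bars import *
b=[o for o in find([.36,.22],[.37,.31]) if o[3]>150 and o[4]<42]
if len(b)==1 and place2(b[0],0): 
    check(); seat(.066,.0007); seat(0,.0007); check()
stopview("s4"); face("s4"); m.move_ptp([.50,0.02,.36],down(0)); p,d,k=grab("wrist")
cv2.imwrite("pics/fin.png",ortho(k,p,.030,.42,.70,-.17,.25,.0006)[...,::-1])
P=cloud(k,d); q=P[(abs(P[...,0]-.6)<.05)&(abs(P[...,1]+.11)<.05)&(P[...,2]>.077)&(P[...,2]<.1)]; print("knob",cv2.minAreaRect(q[:,:2].astype(np.float32)*1000))
l=L(P); q=(abs(l[...,0]-.02)<.06)&(abs(l[...,1]-.16)<.03)&(P[...,2]>.078)&(P[...,2]<.1); print("plate",cv2.minAreaRect(l[q].astype(np.float32)*1000))
print(m.current_time())
```

```text
bar [  0.363   0.311  -0.199 158.745  36.309] 0.025793759732222542
grip [0.3631 0.3115 0.0086] F [-1.  -0.4  7.4] w 0.394 gf 60.7 t 98.2
lift [0.3625 0.3111 0.1392] F [ 0.9  0.4 -2.7] w 0.398 gf 59.9 t 99.2
over [0.55   0.0341 0.1397] F [ 0.2  0.8 -2.5] w 0.395 gf 59.9 t 100.5
low [0.5502 0.0332 0.0246] F [-1.5 -0.1 -0.1] w 0.399 gf 60.2 t 102.1
lane a [ 0.8 66.5] [ 35.6 157.9] 89.9 dx to stop -87.8 z 0.041866660375489244
lane b [0.7 0.4] [157.5  34.6] 0.2 dx to stop -87.9 z 0.04184360693999836
lane c [  7.2 -65.8] [ 36.  156.8] 89.7 dx to stop -81.5 z 0.04187073690785591
-0.0813 [-5.2 -0.2] 3.0
pushed [0.4723 0.1045 0.0299] F [-4.9  0.7  3.4] w 0.204 gf 2.5 t 113.0
-0.0933 [-3.   0.4] -1.8
-0.0903 [-3.6 -0.3] 1.0
-0.0893 [-3.6 -1.5] -0.8
-0.0823 [-3.8 -0.1] 0.1
-0.0813 [-7.6 -0.3] 3.9
pushed [0.4677 0.0387 0.0299] F [-6.3  0.4  4.7] w 0.197 gf 3.3 t 120.6
lane a [ 7.6 66.7] [ 35.6 156. ] 89.9 dx to stop -81.0 z 0.04191525043590803
lane b [7.6 0.9] [155.4  34.9] 0.6 dx to stop -81.1 z 0.041815290435670546
lane c [  7.7 -65.6] [156.   36.2] 0.0 dx to stop -81.0 z 0.041851088228885856
[0.64520798 0.12991762 0.29247177]
face-fin mm: median -42.42  p10 -43.59 p90 -0.10
knob ((599.146728515625, -112.14617919921875), (55.45738220214844, 15.066706657409668), 39.61102294921875)
plate ((23.401721954345703, 159.92254638671875), (39.72355270385742, 14.885022163391113), 89.51822662353516)
126.5417
```

View pics/fin.png

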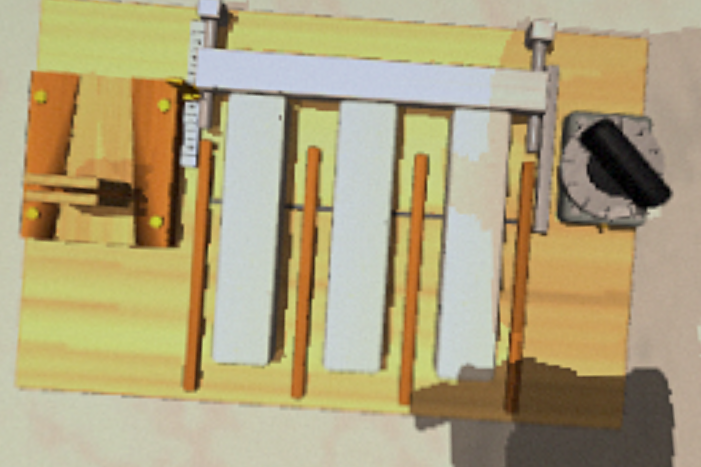

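The final view shows the three bars at columns 250, 360 and 470, flat in their lanes and butted to the stop. The guide is wedged at (105,180), the stop is level with the pointer at (185,88), and the knob is unmoved.

```bash
python3 -c "
from bench import manip as m
print(m.sign_off())"
```

```text
the job is handed in; nothing more can be done
None
```

I handed the job in at about 127 s; the judge's verdict wasn't shown. By my last measurements the stop face was within about 0.1 mm of the pointer and wound up clockwise, the guide was wedged straight about 1–2 mm short of home, and all three bars lay flat in their lanes touching the stop.

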